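# Clamp the mould in the food stall's screw press

### The arm

A 6-joint arm with a two-finger parallel gripper is mounted at the origin on the work surface. World frame = base frame: x ahead of the robot, y to its left, z up, the work surface at z = 0. Lengths are in mm, angles in rad, forces in N, time in s.
With the tool pointing down it reaches from about 250 to 775 mm from the base axis. Payload 4 kg.
Tool frame: the origin (TCP) lies midway between the tips of the shut fingers; the grasp point (between the pads) lies 19 mm behind it; z points along the fingers, y is the line along which they close (so a half turn about z gives the same grasp; the last joint's range is limited). The gripper opens to 85 mm and grips with 20 to 120 N. Pads are 22 mm wide; open, the fingers measure 114 mm over their backs; the gripper's body (76 mm by 85 mm) begins 54 mm behind the grasp point. The pads swing forward as they close: fully open they stand 13 mm farther back than shut.
Start: joints at [1.171, 0.087, 1.371, -0, 1.684, -0.103], TCP at [160.863, 525.967, 231.341] pointing down, gripper open.
Joint ranges: [-3.1, 3.1], [-0.76, 2.03], [0.27, 2.55], [-1.08, 4.22], [0.17, 2.65], [-2.57, 2.57]. Speed limits (rad/s): [2.79, 2.79, 3.14, 3.14, 3.14, 3.14].

### API

Orientations are given as [roll, pitch, yaw] about the fixed x, y, z axes, in that order (R = Rz(yaw) Ry(pitch) Rx(roll)).
In Python, from station import * gives the robot as it stands. The module is installed in compiled form; this text tells all that it offers.
- The arm moves only by the tool servo_tool, never from a script. Its arguments are lists of equal length, an entry for each row: "linear": the shift along the tool's x, y, z in m, a list of three; "angular": the turn, a rotation vector about the tool's x, y, z in rad, a list of three; "fingers": the opening in per cent of the stroke, from 0 (shut) to 100 (fully open). A call has 1 to 8 rows; each row shifts and turns the commanded pose from where the row before left it, along the tool's axes as they then stand; what a row does not reach is not made up. A row lasts 1/10 s, in which the tool goes at most 50 mm and 8.59 degrees, less where a joint would pass 70% of its speed; a pose out of reach is approached as far as the arm can. A call is refused whole if a number of a shift passes 0.05 or a number of a turn 0.15, either way. A call with a gripper value outside its range is refused whole. The fingers move at their own pace and stop on an object; "force" is the grip in N (left out, the last holds). Time passes only in rows, so rows that do not move let the fingers close. It gives the time, the measured TCP pose, the force, the opening and the grip force at its end, in the units of the state.
- sense(): the state, without advancing time (a new reading comes with each control period).
- capture(name): name is "side" or "top" or "wrist"; returns (picture, depth): 384x512x3 uint8, blue, green, red; 384x512 float32, mm along the optical axis (not along the pixel's ray), 0 where there is no reading.
- calibration(name): a dict with "intrinsics" (3x3 intrinsics, pixels), "world_to_cam" (4x4, takes a point from world to camera coordinates); the wrist camera has in their place "mount" (4x4, takes a point from camera to tool coordinates, whose origin is the TCP and whose axes are the flange's). Camera axes: x right, y up, looking along -z (the intrinsics and any distortion apply to the point x, -y, -z); pixel columns grow to the right and rows downward; lengths in mm; the calibration is good to about 2 mm. The wrist camera is an equidistant fisheye: a pixel r from the principal point sees the ray r / f radians off the axis. A picture is of the moment at which its call begins: read the wrist's pose just before it. calibration takes no time and is no camera call.
- hand_in(): hands the job in; it is judged then, once.
The state is a dict: "time_s": time; "q": joint angles; "qvel": joint speeds; "joint_torque": joint torques, N m; "eef_pos": TCP position; "orientation": TCP orientation; "ft_force": force on the tool from outside, world axes, zero at the start; "moment": the same for the moment, N m; "width": finger opening in mm; "finger_force": force on a finger pad.
Only numpy, scipy, OpenCV 4.12 (cv2) and the standard library are available. Lean on these libraries where they do the work, as an engineer would, in place of code of your own. Each camera call takes 0.05 s, during which the arm holds its last target. There are 200 camera calls.

### The job

Take the loose crank and fit it over the square shaft end on top of the red-headed press until its hub is fully home on the collar, without forcing it. Wind it clockwise (seen from above) by its red handle until the press foot bears firmly on the sprung lid of the mould (the crank then turns clearly heavier than it ran before), but do not overtighten. Leave the crank on the shaft, let go, and leave the crockery, bottle and spoon on the table alone.

Things in the scene. Friction and masses are not known exactly. Their poses are not given: they have to be found in the camera images.
- crank_boss (a point): Centre of the crank's grip block: a yellow block on top of the hub, 26 mm (crank x) by 24 mm (crank y, the width to grip) by 32 mm tall. The point lies 60 mm above the hub's underside, 16 mm below the block's top. Axes as the crank's.
- crank_knob (a point): Centre of the crank's red turning handle: an upright cylinder 24 mm in diameter and 50 mm tall that spins freely on its pin, 80 mm out from the hub's axis along crank +x; the point is 74 mm above the hub's underside (handle from 48 to 98 mm). Axes as the crank's.
- crank_socket (a point): Middle of the mouth of the crank's square socket, on the hub's axis at its underside. The socket is 21.5 mm wide and 34 mm deep, sides parallel to crank x and y. Axes as the crank's.
- crank: Loose crank, about 0.52 kg, stands on its hub at the start. Origin on the hub's axis at its underside, z up, +x along the arm. Dark steel hub 38 x 38 x 34 mm; on it an arm 22 mm wide, 10 mm thick (34 to 44 mm above the underside), reaching 93 mm from the axis.
- shaft_top (a point): Centre of the very top of the press's upright square shaft end (brass, 20 x 20 mm, sides along this point's x and y, which turn with it; z up). Top 6 mm taper to a 13 mm square. It stands 28 mm above a round collar: with the crank fully home the hub's underside is 28 mm below this point. The crank fits in four quarter turns, 0.75 mm play each side.
- shaft: The same shaft; origin on its axis at the underside of the collar (48 mm across, 5 mm thick), 33 mm below its top, z up, turning with it. Clockwise from above lowers the press foot 10 mm a turn; it stays where left. The crank handle takes about 2 N to turn freely; with the foot on the lid it takes 6 to 9 N more for each 100 N of pressing. So 9 to 14 N at the handle is firm.
- press: The screw press, fixed: base plate 200 x 270 x 16 mm, two columns 20 mm thick at y = +-112 mm, red head 75 x 270 mm reaching from 165 to 195 mm above the table. Origin under the centre of the base, x the short side; the shaft's axis is its z axis.
- sauce: Bystander: red sauce bottle, 62 mm in diameter, 190 mm tall; origin under its base.
- mug: Bystander: glass mug, 76 mm in diameter, 100 mm tall, handle at +y; origin under its base.
- bowl: Bystander: steel bowl, 140 mm across, 60 mm tall; origin under its base.
- tub: Bystander: clear jar with white lid, 90 mm in diameter, 75 mm tall; origin under its base.
- plates: Bystander: stack of plates, 144 mm in diameter, 60 mm tall; origin under its base.
- cup: Bystander: green plastic cup, 72 mm in diameter, 70 mm tall; origin under its base.
- spoon: Bystander: steel spoon lying on the table, along its x.
- foot: The press foot: round steel disc 40 mm across, 14 mm thick, at the lower end of the screw under the guide bar; it comes down on the middle of the lid. Origin 12 mm above its underside, z up.
- mould: Aluminium food mould under the press, fixed: open box 110 x 150 x 64 mm, origin under its centre. Its sprung aluminium lid (94 x 134 mm) stands above the rim, by an amount that differs from time to time, 8 to 24 mm below the press foot at the start. Its springs push back with 40 N per mm; the foot should press with 80 to 250 N, more than 280 N is too much.
Things that resemble listed ones, but are neither listed nor needed, are in the scene too. What is meant by the crank is not pink, and is the larger of those in its own colour.

How it is judged:
By the outcome, as a careful person would: the job done as asked, in the order asked, and still so for the second after the job is handed in, with the robot touching nothing.
It also fails if it takes over 67 s, if anything falls off the work surface, if the arm or the gripper's body presses on something with over 40 N, if the wrist force passes 120 N, or if a joint passes its speed limit or range.

## Working session

There is one attempt and no reset: what is moved stays moved. The work goes in short steps, Python scripts to look and compute and a tool call to move; the robot and the scene stay as the last step left them, time stands still between calls to the robot, and variables do not carry over. Pictures are saved under pics/ and viewed, at most 10 in all, crops included, and the job is handed in when it is done.

Besides the shell and the picture viewer there is one more tool, called after ">>>" by a JSON object that holds its "fn" and its "kwargs", one argument or row to a line. servo_tool: Moves the arm, as the interface text tells. Its arguments: {"type":"object","properties":{"linear":{"type":"array","items":{"type":"array","items":{"type":"number"}}},"angular":{"type":"array","items":{"type":"array","items":{"type":"number"}}},"fingers":{"type":"array","items":{"type":"number"}},"force":{"type":"number"}},"required":["linear","angular","fingers"]}

```bash
mkdir -p pics; cat > h.py <<'E'
from station import *
import numpy as np, cv2
from scipy.spatial.transform import Rotation as R
def snap(n):
    s=sense(); p,d=capture(n); c=calibration(n); return s,p,d,c
def pts(d,c):
    K=np.array(c["intrinsics"]);W=np.linalg.inv(np.array(c["world_to_cam"]))
    v,u=np.mgrid[:d.shape[0],:d.shape[1]]
    X=np.stack([(u-K[0,2])/K[0,0]*d,-(v-K[1,2])/K[1,1]*d,-d,np.ones_like(d)],-1)
    return (X@W.T)[...,:3]
E
python3 - <<'E'
from h import *
ims=[]
for n in("top","side"):
    s,p,d,c=snap(n); np.savez(n,p=p,d=d); ims.append(p); print(n,{k:np.round(v,3).tolist() if not isinstance(v,str) else v for k,v in c.items()})
cv2.imwrite("pics/a.png",cv2.resize(ims[0],(800,600)));cv2.imwrite("pics/b.png",cv2.resize(ims[1],(800,600)))
print(s)
E
```

```text
top {'intrinsics': [[430.495, 0.0, 251.934], [0.0, 430.495, 187.961], [0.0, 0.0, 1.0]], 'world_to_cam': [[-0.023, -1.0, 0.016, -38.668], [0.992, -0.021, 0.126, -516.842], [-0.125, 0.019, 0.992, -1512.766], [0.0, 0.0, 0.0, 1.0]]}
side {'intrinsics': [[430.706, 0.0, 249.868], [0.0, 430.706, 199.945], [0.0, 0.0, 1.0]], 'world_to_cam': [[0.78, 0.625, -0.016, -375.261], [-0.342, 0.449, 0.826, 69.109], [0.524, -0.639, 0.564, -1684.062], [0.0, 0.0, 0.0, 1.0]]}
{'time_s': 0.05, 'q': array([ 1.17091366e+00,  8.79616425e-02,  1.37231516e+00, -8.61350024e-06,
        1.68359100e+00, -1.03085599e-01]), 'qvel': array([-0.00185285, -0.00324601, -0.00222633,  0.00116905,  0.0006946 ,
       -0.0002767 ]), 'joint_torque': array([ 1.02836555e-03, -3.53290987e+01, -3.14514148e+01, -2.44257690e-04,
        7.97569170e-03, -2.18706862e-05]), 'eef_pos': array([160.65022261, 525.47602879, 230.1046037 ]), 'orientation': array([-3.13932871e+00, -2.25603364e-04,  2.84479437e+00]), 'ft_force': array([ 1.25660985, -0.21473092, -0.33944109]), 'moment': array([0.01691271, 0.04994555, 0.00178461]), 'finger_force': 0.0, 'width': 85.37334098932304}
```

View pics/a.png

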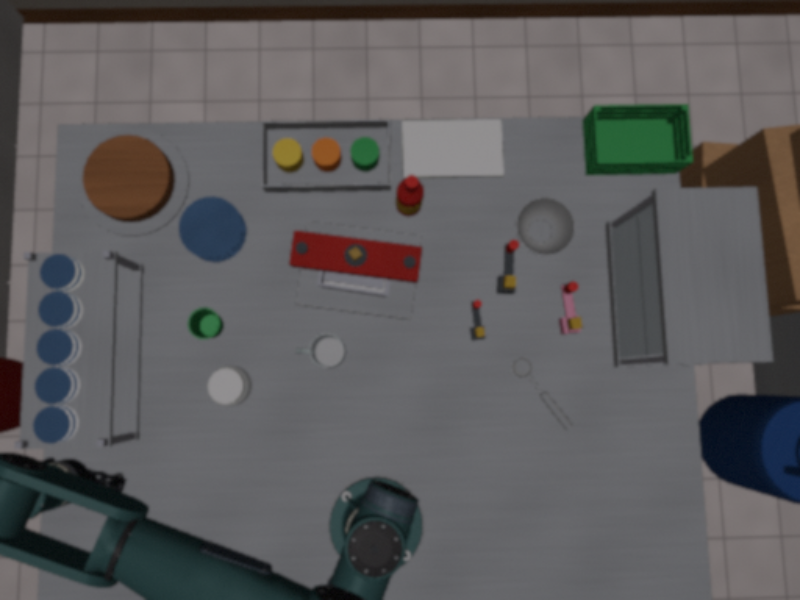

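View pics/b.png

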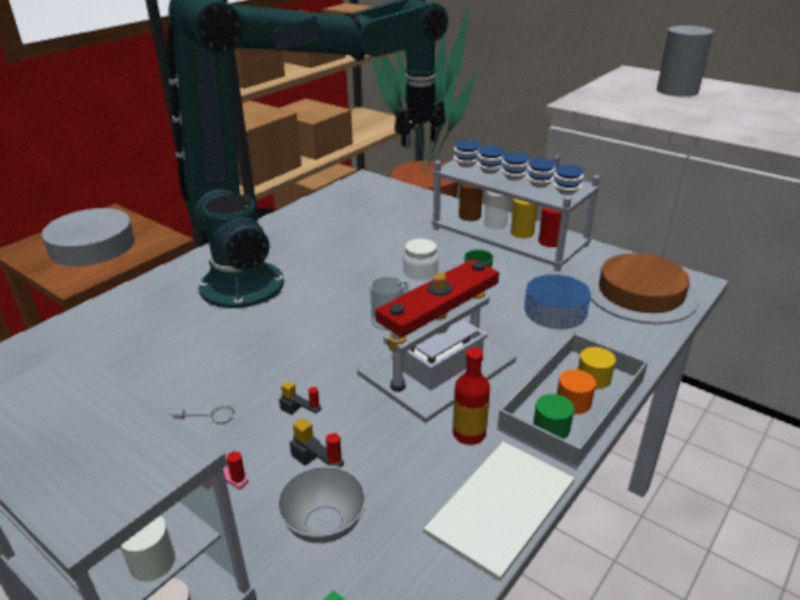

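The top view shows the large dark crank (yellow block at about (510,283), red knob at (513,245) in the 800 px picture). The press shaft is at (355,254), and the bowl at (545,226) is close to the crank. The side view agrees.

```bash
cat >> h.py <<'E'
def ray(u,v,c,z):
    K=np.array(c["intrinsics"]);W=np.linalg.inv(np.array(c["world_to_cam"]))
    d=W[:3,:3]@np.array([(u-K[0,2])/K[0,0],-(v-K[1,2])/K[1,1],-1]);o=W[:3,3]
    return o+d*(z-o[2])/d[2]
def blobs(p,kind):
    h=cv2.cvtColor(p,cv2.COLOR_BGR2HSV); H,S,V=cv2.split(h)
    m={"y":(H>15)&(H<32)&(S>120)&(V>70),"r":((H<8)|(H>172))&(S>150)&(V>70)}[kind].astype(np.uint8)
    n,l,st,ce=cv2.connectedComponentsWithStats(m)
    return [(ce[i].round(1),st[i].tolist(),l==i) for i in range(1,n) if st[i,4]>15]
E
python3 - <<'E'
from h import *
for n in("top","side"):
    f=np.load(n+".npz");c=calibration(n);P=pts(f["d"],c)
    for k in "yr":
        for ce,st,m in blobs(f["p"],k):
            q=P[m&(f["d"]>0)]
            if len(q)==0: continue
            z=np.percentile(q[:,2],90); q2=q[q[:,2]>z-12]
            print(n,k,ce,st[4],"med top",np.median(q2,0).round(),"z90",z.round(), "ray76/98/228",[ray(*ce,c,zz).round()[:2].tolist() for zz in(76,98,228)] if st[4]<900 else "")
f=np.load("top.npz")
cv2.imwrite("pics/c.png",np.hstack([cv2.resize(f["p"][140:190,180:275],None,fx=4,fy=4,interpolation=2),cv2.resize(f["p"][140:190,290:385],None,fx=4,fy=4,interpolation=2)]))
E
```

```text
top y [183.4  97.6] 271 med top [848. 192.  61.] z90 65.0 ray76/98/228 [[841.0, 188.0], [834.0, 185.0], [788.0, 167.0]]
top y [226.9 161.9] 38 med top [577.  31. 227.] z90 230.0 ray76/98/228 [[605.0, 37.0], [600.0, 36.0], [576.0, 31.0]]
top y [325.8 179.7] 51 med top [ 533. -309.   76.] z90 80.0 ray76/98/228 [[534.0, -309.0], [531.0, -305.0], [513.0, -280.0]]
top y [367.8 206.2] 48 med top [ 438. -453.   75.] z90 80.0 ray76/98/228 [[438.0, -452.0], [436.0, -445.0], [426.0, -408.0]]
top y [306.5 212.1] 35 med top [ 424. -240.   59.] z90 63.0 ray76/98/228 [[422.0, -237.0], [421.0, -233.0], [412.0, -215.0]]
top r [262.1 122.1] 201 med top [734. -89. 190.] z90 191.0 ray76/98/228 [[746.0, -91.0], [740.0, -90.0], [703.0, -84.0]]
top r [227.2 163.8] 1477 med top [576.  31. 195.] z90 199.0 ray76/98/228 
top r [327.8 156.7] 26 med top [ 611. -316.   98.] z90 101.0 ray76/98/228 [[616.0, -320.0], [612.0, -315.0], [586.0, -289.0]]
top r [365.6 183.2] 28 med top [ 517. -443.   98.] z90 102.0 ray76/98/228 [[519.0, -448.0], [516.0, -442.0], [499.0, -405.0]]
side y [334.7 139.5] 331 med top [449. 59
[... 1823 characters left out ...]
29.0 ray76/98/228 [[-185.0, -391.0], [-147.0, -404.0], [74.0, -481.0]]
side r [302.2 244.3] 550 med top [741. -95. 190.] z90 189.0 ray76/98/228 [[708.0, -39.0], [721.0, -62.0], [800.0, -195.0]]
side r [200.2 254. ] 64 med top [ 492. -239.   77.] z90 79.0 ray76/98/228 [[503.0, -250.0], [522.0, -267.0], [634.0, -367.0]]
side r [299.5 280.1] 86 med top [ 750. -115.   17.] z90 22.0 ray76/98/228 [[781.0, -165.0], [793.0, -184.0], [860.0, -298.0]]
side r [212.9 286.1] 130 med top [ 619. -323.   98.] z90 99.0 ray76/98/228 [[617.0, -320.0], [632.0, -335.0], [726.0, -423.0]]
side r [150.  298.1] 137 med top [ 523. -449.   99.] z90 100.0 ray76/98/228 [[520.0, -448.0], [538.0, -459.0], [647.0, -527.0]]
```

View pics/c.png

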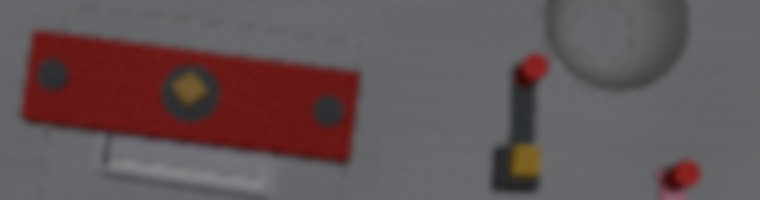

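The crop shows the shaft end as a diamond at roughly 45° to the head. The crank points almost along +x (yaw about -4°). I'll fly over to the crank.

>>> {"fn": "servo_tool", "kwargs": {
  "linear": [
    [-0.03, -0.0345, 0],
    [-0.03, -0.0345, 0],
    [-0.03, -0.0345, 0],
    [-0.03, -0.0345, 0],
    [-0.03, -0.0345, 0],
    [-0.03, -0.0345, 0],
    [-0.03, -0.0345, 0],
    [-0.03, -0.0345, 0]
  ],
  "angular": [
    [0, 0, 0],
    [0, 0, 0],
    [0, 0, 0],
    [0, 0, 0],
    [0, 0, 0],
    [0, 0, 0],
    [0, 0, 0],
    [0, 0, 0]
  ],
  "fingers": [100, 100, 100, 100, 100, 100, 100, 100]
}}

```text
time_s: 0.9
eef_pos: [309.7, 190.1, 231.0]
orientation: [3.142, 0.0, 2.845]
ft_force: [0.7, -0.4, 0.3]
width: 85.3
finger_force: 0.0
```

>>> {"fn": "servo_tool", "kwargs": {
  "linear": [
    [-0.03, -0.0345, 0],
    [-0.03, -0.0345, 0],
    [-0.03, -0.0345, 0],
    [-0.03, -0.0345, 0],
    [-0.03, -0.0345, 0],
    [-0.03, -0.0345, 0],
    [-0.03, -0.0345, 0],
    [-0.03, -0.0345, 0]
  ],
  "angular": [
    [0, 0, 0],
    [0, 0, 0],
    [0, 0, 0],
    [0, 0, 0],
    [0, 0, 0],
    [0, 0, 0],
    [0, 0, 0],
    [0, 0, 0]
  ],
  "fingers": [100, 100, 100, 100, 100, 100, 100, 100]
}}

```text
time_s: 1.7
eef_pos: [458.6, -144.1, 230.8]
orientation: [3.141, -0.001, 2.844]
ft_force: [0.4, 0.7, 0.2]
width: 85.3
finger_force: 0.0
```

>>> {"fn": "servo_tool", "kwargs": {
  "linear": [
    [-0.03, -0.0345, 0],
    [-0.03, -0.0345, 0],
    [-0.03, -0.0345, 0],
    [-0.03, -0.0345, 0],
    [0, 0, 0],
    [0, 0, 0],
    [0, 0, 0]
  ],
  "angular": [
    [0, 0, 0],
    [0, 0, 0],
    [0, 0, 0],
    [0, 0, 0],
    [0, 0, -0.115],
    [0, 0, -0.115],
    [0, 0, 0]
  ],
  "fingers": [100, 100, 100, 100, 100, 100, 100]
}}

```text
time_s: 2.4
eef_pos: [532.6, -309.7, 230.0]
orientation: [3.14, -0.002, 3.074]
ft_force: [-0.8, 0.6, 0.2]
width: 85.2
finger_force: 0.0
```

```bash
cat >> h.py <<'E'
def wray(u,v,c,s,z):
    K=np.array(c["intrinsics"]);M=np.array(c["mount"])
    a=np.array([(u-K[0,2]),(v-K[1,2])])/K[0,0]; t=np.hypot(*a); k=np.sin(t)/t if t>0 else 1
    dc=np.array([a[0]*k,-a[1]*k,-np.cos(t)])
    Rt=R.from_euler("xyz",s["orientation"]).as_matrix()
    o=Rt@M[:3,3]+s["eef_pos"]; d=Rt@M[:3,:3]@dc
    return o+d*(z-o[2])/d[2]
E
python3 - <<'E'
from h import *
s,p,d,c=snap("wrist"); cv2.imwrite("pics/d.png",p); np.savez("w1",p=p,d=d)
print(s["eef_pos"],s["orientation"],s["q"],c["intrinsics"],np.round(c["mount"],3).tolist(),[k for k in c])
for k in "yr":
    for ce,st,m in blobs(p,k): print(k,ce,st,[wray(*ce,c,s,z).round(1)[:2] for z in(76,98)])
E
```

```text
[ 532.63465121 -309.69494237  229.95369872] [ 3.14028972e+00 -1.87236726e-03  3.07391340e+00] [-6.18723222e-01  2.37332818e-01  1.20189444e+00  1.30914812e-04
  1.70464280e+00 -2.12182176e+00] [[297.31863964   0.         251.91956654]
 [  0.         297.31863964 194.03359847]
 [  0.           0.           1.        ]] [[-0.0, 0.956, 0.293, 75.606], [1.0, 0.001, -0.001, 1.354], [-0.002, 0.293, -0.956, -142.843], [0.0, 0.0, 0.0, 1.0]] ['intrinsics', 'mount']
y [308.1  71.9] [299, 62, 19, 21, 318] [array([ 425.8, -244.7]), array([ 428.1, -249.1])]
y [108.9 104.2] [98, 91, 22, 28, 445] [array([ 438. , -453.4]), array([ 439.5, -442.3])]
y [248.3 181.2] [237, 169, 24, 25, 566] [array([ 533.9, -311.5]), array([ 528.2, -310.9])]
y [468.9 208.3] [462, 194, 19, 31, 232] [array([586.9, -26.9]), array([577.4, -47.4])]
y [505.2 320.6] [497, 307, 15, 25, 218] [array([834.1, 157.8]), array([806.2, 123.6])]
r [319.8 130.7] [312, 122, 17, 18, 228] [array([ 485.8, -235.6]), array([ 483.7, -240.7])]
r [117.1 180.2] [108, 170, 19, 21, 321] [array([ 521.8, -456.2]), array([ 517. , -444.9])]
r [499.1 234.6] [480, 188, 32, 79, 1235] [array([635.5,  51. ]), array([622.3,  24.7])]
r [247.2 259.7] [237, 251, 22, 19, 312] [array([ 625.6, -319.4]), array([ 613.2, -318.2])]
```

View pics/d.png

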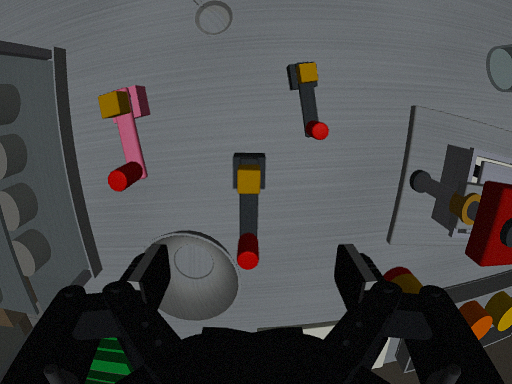

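The wrist view shows the target crank's yellow block at (249,181) and its knob at (247,260). Nothing stands beside the block. Going down to grip it.

>>> {"fn": "servo_tool", "kwargs": {
  "linear": [
    [-0.001, -0.0015, 0.035],
    [0, 0, 0.035],
    [0, 0, 0.035],
    [0, 0, 0.035],
    [0, 0, 0.026],
    [0, 0, 0.02],
    [0, 0, 0],
    [0, 0, 0]
  ],
  "angular": [
    [0, 0, 0.01],
    [0, 0, 0],
    [0, 0, 0],
    [0, 0, 0],
    [0, 0, 0],
    [0, 0, 0],
    [0, 0, 0],
    [0, 0, 0]
  ],
  "fingers": [60, 60, 60, 60, 60, 60, 60, 60]
}}

```text
time_s: 3.25
eef_pos: [533.8, -310.6, 45.6]
orientation: [3.141, -0.0, 3.064]
ft_force: [0.5, 0.2, 1.0]
width: 51.4
finger_force: 0.0
```

>>> {"fn": "servo_tool", "kwargs": {
  "linear": [
    [0, 0, 0],
    [0, 0, 0],
    [0, 0, 0],
    [0, 0, 0],
    [0, 0, 0],
    [0, 0, 0],
    [0, 0, 0]
  ],
  "angular": [
    [0, 0, 0],
    [0, 0, 0],
    [0, 0, 0],
    [0, 0, 0],
    [0, 0, 0],
    [0, 0, 0],
    [0, 0, 0]
  ],
  "fingers": [15, 15, 15, 15, 15, 15, 15],
  "force": 80
}}

```text
time_s: 3.95
eef_pos: [534.8, -311.9, 47.8]
orientation: [-3.139, 0.004, 3.064]
ft_force: [-0.5, -1.4, 5.4]
width: 22.7
finger_force: 78.8
```

>>> {"fn": "servo_tool", "kwargs": {
  "linear": [
    [0, 0, -0.01],
    [0, 0, -0.02],
    [0, 0, -0.035],
    [0, 0, -0.04],
    [0, 0, -0.04],
    [0, 0, -0.04],
    [0, 0, -0.04],
    [0, 0, -0.03]
  ],
  "angular": [
    [0, 0, 0],
    [0, 0, 0],
    [0, 0, 0],
    [0, 0, 0],
    [0, 0, 0],
    [0, 0, 0],
    [0, 0, 0],
    [0, 0, 0]
  ],
  "fingers": [15, 15, 15, 15, 15, 15, 15, 15]
}}

```text
time_s: 4.75
eef_pos: [533.4, -310.5, 301.9]
orientation: [3.141, -0.0, 3.065]
ft_force: [0.4, -0.5, -5.5]
width: 22.9
finger_force: 79.1
```

>>> {"fn": "servo_tool", "kwargs": {
  "linear": [
    [0.005, 0.0345, 0],
    [0.005, 0.0345, 0],
    [0.005, 0.0345, 0],
    [0.005, 0.0345, 0],
    [0.005, 0.0345, 0],
    [0.005, 0.0345, 0],
    [0.005, 0.0345, 0],
    [0.005, 0.0345, 0]
  ],
  "angular": [
    [0, 0, 0],
    [0, 0, 0],
    [0, 0, 0],
    [0, 0, 0],
    [0, 0, 0],
    [0, 0, 0],
    [0, 0, 0],
    [0, 0, 0]
  ],
  "fingers": [15, 15, 15, 15, 15, 15, 15, 15]
}}

```text
time_s: 5.55
eef_pos: [513.8, -31.0, 298.6]
orientation: [3.141, -0.004, 3.065]
ft_force: [0.0, 0.9, -5.3]
width: 22.9
finger_force: 79.8
```

>>> {"fn": "servo_tool", "kwargs": {
  "linear": [
    [0, 0, 0],
    [0, 0, 0],
    [0, 0, 0],
    [0, 0, 0],
    [0, 0, 0],
    [0, 0, 0],
    [0, 0, 0],
    [0, 0, 0]
  ],
  "angular": [
    [0, 0, 0.14],
    [0, 0, 0.14],
    [0, 0, 0.14],
    [0, 0, 0.14],
    [0, 0, 0.14],
    [0, 0, 0],
    [0, 0, 0],
    [0, 0, 0]
  ],
  "fingers": [15, 15, 15, 15, 15, 15, 15, 15]
}}

```text
time_s: 6.35
eef_pos: [514.7, -32.5, 299.7]
orientation: [-3.141, -0.001, 2.367]
ft_force: [-0.2, 0.1, -6.1]
width: 22.7
finger_force: 80.2
```

```bash
python3 - <<'E'
from h import *
s,p,d,c=snap("wrist"); cv2.imwrite("pics/e.png",p); np.savez("w2",p=p,d=d)
print(s["eef_pos"],s["orientation"],s["ft_force"])
np.save("s2",s,allow_pickle=True)
for k in "yr":
    for ce,st,m in blobs(p,k): print(k,ce,st,[wray(*ce,c,s,z).round(1)[:2] for z in(228,)])
E
```

```text
[514.72458501 -32.54461474 299.67781126] [-3.14093251e+00 -1.33335185e-03  2.36679323e+00] [-0.18972379  0.08505371 -6.05053105]
y [359.7 203.4] [346, 185, 29, 34, 578] [array([573.3,  31.5])]
y [476.1 212.9] [457, 191, 35, 44, 896] [array([672.6, 116.8])]
y [112.8 216.7] [104, 207, 19, 21, 219] [array([ 440.2, -121.6])]
y [252.  264.3] [227, 227, 51, 74, 3541] [array([551.1, -67.1])]
y [325.2 270.7] [310, 262, 29, 19, 356] [array([600.7, -27.7])]
y [ 61.4 296.5] [53, 286, 19, 22, 204] [array([ 447.3, -247.9])]
r [371.8 174. ] [281, 86, 185, 178, 11908] [array([561.5,  54. ])]
r [140.7 245.5] [134, 235, 16, 20, 162] [array([ 474.1, -123.7])]
r [341.4 347.2] [334, 341, 16, 13, 106] [array([692.7, -74.8])]
```

View pics/e.png

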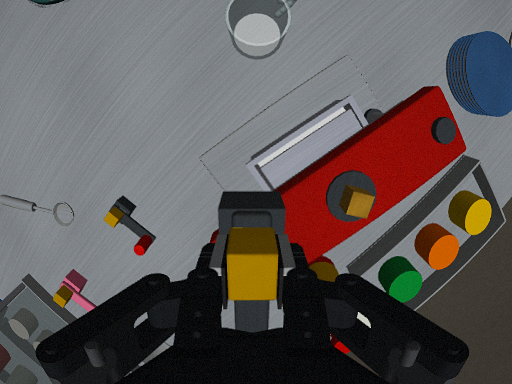

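The wrist view shows the crank upright in the fingers (block at (252,264)) and the shaft end at about (360,203) on its collar at (352,196). I'll zoom in on the shaft for its angle.

```bash
python3 - <<'E'
import numpy as np,cv2
p=np.load("w2.npz")["p"]; cv2.imwrite("pics/f.png",cv2.convertScaleAbs(cv2.resize(p[165:230,320:400],None,fx=9,fy=9,interpolation=2),alpha=1.4))
d=np.load("w2.npz")["d"]; print(d[180:228:3,340:386:3].round().astype(int))
E
```

```text
[[250 250 250 249 249 250 249 249 249 251 251 255 255 255 254 256]
 [251 251 249 251 252 251 251 251 250 251 250 251 256 256 256 256]
 [251 250 248 245 250 251 251 251 250 251 250 251 256 258 256 257]
 [  0 251 246 239 238 240 243 248 250 252 253 252 258 257 258 257]
 [254 250 245 239 232 229 231 236 239 242 254 251 258 258 258 259]
 [254 249 243 238 230 226 227 227 228 230 231 254 259 259 259 259]
 [255 247 242 234 230 229 226 225 226 228 228 229 259 259 260 259]
 [255 246 241 235 230 227 226 225 226 226 226 256 261 260 261 261]
 [253 244 239 234 230 228 226 227 227 227 226 255 262 262 261 260]
 [256 243 237 233 230 228 227 227 226 227 227 261 262 262 262 262]
 [258 241 235 233 230 228 227 227 227 227 257 264 261 263 264 265]
 [259 258 235 233 230 229 228 228 228 229 263 264 264 265 264 472]
 [259 260 259 259 259 235 231 234 233 233 264 264 266 267 475 474]
 [260 261 260 260 261 260 265 266 266 267 267 265 475 476 475 477]
 [266 267 266 266 266 266 266 266 267 266 269 476 477 476 476 477]
 [268 267 268 267 268 267 267 267 268 478 478 477 480 479 479 479]]
```

View pics/f.png

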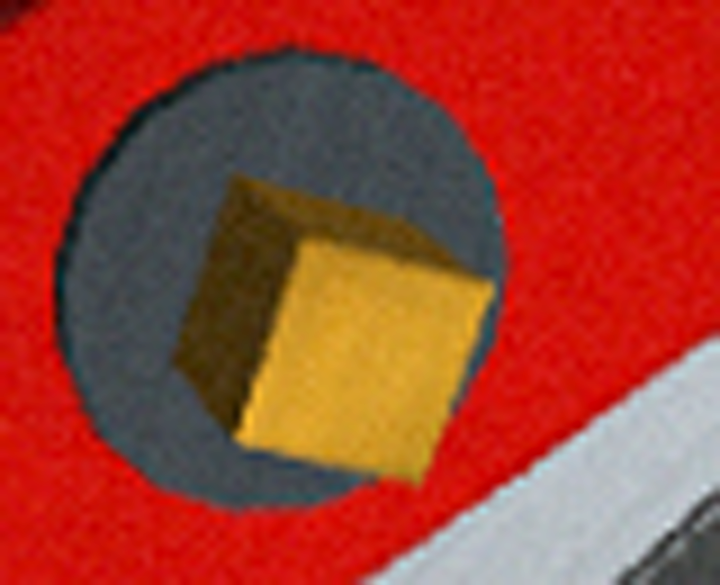

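```bash
python3 - <<'E'
from h import *
s=np.load("s2.npy",allow_pickle=True).item(); c=calibration("wrist")
f=lambda x,y,z: wray((x+.5)/9-.5+320,(y+.5)/9-.5+165,c,s,z)
for z in(222,228):
    q=np.array([f(x,y,z) for x,y in((303,238),(493,285),(420,485),(237,440))])
    e=np.roll(q,-1,0)-q; print(z,q.mean(0).round(2),np.linalg.norm(e[:,:2],axis=1).round(1),(np.degrees(np.arctan2(e[:,1],e[:,0]))%90).round(1))
b=np.array([f(x,y,200) for x,y in((235,175),(175,362))]);e=b[1]-b[0];print("base",b.round(1),np.linalg.norm(e[:2]),np.degrees(np.arctan2(e[1],e[0]))%90)
# collar: dark grey ellipse via circle fit of rays at z=200
pts_=np.array([f(x,y,200)[:2] for x,y in((60,290),(90,170),(170,80),(290,48),(400,80),(470,150),(500,230),(80,385),(150,470),(250,507))])
A=np.c_[2*pts_,np.ones(len(pts_))];x=np.linalg.lstsq(A,(pts_**2).sum(1),rcond=None)[0];print("collar",x[:2],np.sqrt(x[2]+x[0]**2+x[1]**2))
# block in hand: corners of mask
p=np.load("w2.npz")["p"]
for ce,st,m in blobs(p,"y"):
    if st[4]>3000:
        d=np.load("w2.npz")["d"]; 
        for v in range(225,304,6):
            u=np.flatnonzero(m[v]); print(v,(u.min(),u.max(),d[v,252],p[v,252].tolist()) if len(u) else "")
E
```

```text
222 [577.77  31.2  222.  ] [20.  20.2 19.6 19.7] [32.7 31.5 31.4 32.7]
228 [574.59  30.93 228.  ] [19.4 19.6 19.  19.2] [32.7 31.5 31.4 32.7]
base [[564.4  34.5 200. ]
 [574.9  17.9 200. ]] 19.66750204457222 32.36072228365529
collar [576.33283737  31.32230748] 23.450945146202674
225 
231 (np.int64(230), np.int64(273), np.float32(151.20392), [0, 56, 77])
237 (np.int64(231), np.int64(274), np.float32(144.03186), [0, 53, 77])
243 (np.int64(229), np.int64(275), np.float32(138.98969), [0, 57, 81])
249 (np.int64(229), np.int64(276), np.float32(133.44923), [0, 60, 83])
255 (np.int64(227), np.int64(277), np.float32(127.763626), [0, 107, 147])
261 (np.int64(227), np.int64(277), np.float32(127.882614), [0, 128, 168])
267 (np.int64(227), np.int64(277), np.float32(129.52914), [0, 128, 170])
273 (np.int64(227), np.int64(277), np.float32(130.0101), [0, 120, 162])
279 (np.int64(227), np.int64(276), np.float32(131.69943), [0, 124, 166])
285 (np.int64(228), np.int64(276), np.float32(132.36603), [0, 123, 165])
291 (np.int64(228), np.int64(276), np.float32(133.09311), [0, 125, 167])
297 (np.int64(228), np.int64(276), np.float32(134.14127), [0, 128, 170])
303
```

>>> {"fn": "servo_tool", "kwargs": {
  "linear": [
    [-0.0012, 0.022, 0],
    [0, 0.022, 0],
    [0, 0.022, 0],
    [0, 0.022, 0],
    [0, 0, 0.01],
    [0, 0, 0.01],
    [0, 0, 0],
    [0, 0, 0]
  ],
  "angular": [
    [0, 0, 0],
    [0, 0, 0],
    [0, 0, 0],
    [0, 0, 0],
    [0, 0, 0.119],
    [0, 0, 0.119],
    [0, 0, 0],
    [0, 0, 0]
  ],
  "fingers": [15, 15, 15, 15, 15, 15, 15, 15]
}}

```text
time_s: 7.2
eef_pos: [577.5, 29.3, 280.1]
orientation: [-3.141, -0.001, 2.13]
ft_force: [-0.1, -0.2, -4.8]
width: 22.9
finger_force: 80.6
```

>>> {"fn": "servo_tool", "kwargs": {
  "linear": [
    [0, 0, 0.003],
    [0, 0, 0.002],
    [0, 0, 0.002],
    [0, 0, 0.002],
    [0, 0, 0]
  ],
  "angular": [
    [0, 0, 0],
    [0, 0, 0],
    [0, 0, 0],
    [0, 0, 0],
    [0, 0, 0]
  ],
  "fingers": [15, 15, 15, 15, 15]
}}

```text
time_s: 7.7
eef_pos: [577.5, 29.2, 271.0]
orientation: [-3.141, -0.0, 2.127]
ft_force: [0.6, 0.8, -5.5]
width: 22.8
finger_force: 80.7
```

```bash
python3 - <<'E'
from h import *
print({k:np.round(sense()[k],3) for k in("time_s","eef_pos","orientation","ft_force","moment","q")})
s,p,d,c=snap("side"); a=cv2.resize(p[155:215,245:320],None,fx=6,fy=6,interpolation=2)
s,p,d,c=snap("wrist"); b=cv2.resize(p[150:310,200:305],None,fx=2.25,fy=2.25,interpolation=2)
cv2.imwrite("pics/g.png",np.hstack([a,b[:360]]))
E
```

```text
{'time_s': np.float64(7.7), 'eef_pos': array([577.507,  29.244, 270.989]), 'orientation': array([-3.141, -0.   ,  2.127]), 'ft_force': array([ 0.592,  0.8  , -5.473]), 'moment': array([0.065, 0.018, 0.011]), 'q': array([-0.048,  0.147,  1.227,  0.   ,  1.768, -0.604])}
```

View pics/g.png

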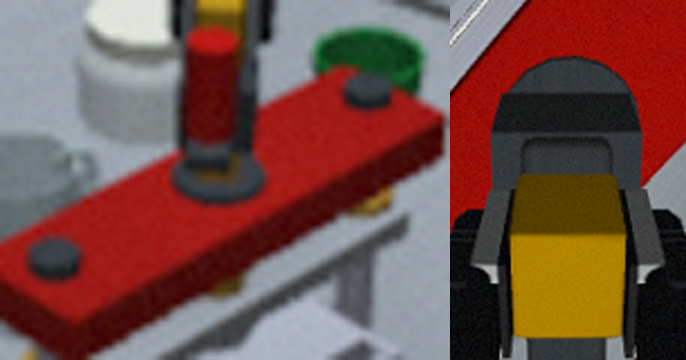

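The side view shows the hub over the brass end above the collar, and the force is unchanged. Continuing slowly.

>>> {"fn": "servo_tool", "kwargs": {
  "linear": [
    [0, 0, 0.0015],
    [0, 0, 0.0015],
    [0, 0, 0]
  ],
  "angular": [
    [0, 0, 0],
    [0, 0, 0],
    [0, 0, 0]
  ],
  "fingers": [15, 15, 15]
}}

```text
time_s: 8.1
eef_pos: [578.0, 29.5, 268.4]
orientation: [3.14, 0.0, 2.127]
ft_force: [3.2, 1.4, -4.7]
width: 22.5
finger_force: 80.9
```

>>> {"fn": "servo_tool", "kwargs": {
  "linear": [
    [0, 0, 0.001],
    [0, 0, 0.001],
    [0, 0, 0]
  ],
  "angular": [
    [0, 0, 0],
    [0, 0, 0],
    [0, 0, 0]
  ],
  "fingers": [15, 15, 15]
}}

```text
time_s: 8.4
eef_pos: [578.0, 29.5, 266.4]
orientation: [3.14, 0.0, 2.127]
ft_force: [4.0, 1.7, -5.1]
width: 22.8
finger_force: 80.9
```

>>> {"fn": "servo_tool", "kwargs": {
  "linear": [
    [0, 0.0006, 0],
    [0, 0, 0.0015],
    [0, 0, 0.0015],
    [0, 0, 0]
  ],
  "angular": [
    [0, 0, 0],
    [0, 0, 0],
    [0, 0, 0],
    [0, 0, 0]
  ],
  "fingers": [15, 15, 15, 15]
}}

```text
time_s: 8.8
eef_pos: [578.1, 29.6, 262.9]
orientation: [-3.141, -0.0, 2.127]
ft_force: [2.7, 0.9, -6.0]
width: 22.7
finger_force: 81.0
```

>>> {"fn": "servo_tool", "kwargs": {
  "linear": [
    [0, 0, 0.0015],
    [0, 0, 0.0015],
    [0, 0, 0.0015],
    [0, 0, 0]
  ],
  "angular": [
    [0, 0, 0],
    [0, 0, 0],
    [0, 0, 0],
    [0, 0, 0]
  ],
  "fingers": [15, 15, 15, 15]
}}

```text
time_s: 9.2
eef_pos: [578.1, 29.6, 258.4]
orientation: [-3.141, -0.0, 2.127]
ft_force: [2.3, 0.8, -5.7]
width: 23.2
finger_force: 81.0
```

Sliding freely. About 11 mm remain.

>>> {"fn": "servo_tool", "kwargs": {
  "linear": [
    [0, 0.0003, 0.002],
    [0, 0, 0.002],
    [0, 0, 0.002],
    [0, 0, 0.001],
    [0, 0, 0]
  ],
  "angular": [
    [0, 0, 0],
    [0, 0, 0],
    [0, 0, 0],
    [0, 0, 0],
    [0, 0, 0]
  ],
  "fingers": [15, 15, 15, 15, 15]
}}

```text
time_s: 9.7
eef_pos: [578.1, 29.7, 251.3]
orientation: [-3.141, -0.001, 2.127]
ft_force: [1.1, 0.9, -6.3]
width: 22.7
finger_force: 80.7
```

>>> {"fn": "servo_tool", "kwargs": {
  "linear": [
    [0, 0, 0.001],
    [0, 0, 0.001],
    [0, 0, 0.001],
    [0, 0, 0]
  ],
  "angular": [
    [0, 0, 0],
    [0, 0, 0],
    [0, 0, 0],
    [0, 0, 0]
  ],
  "fingers": [15, 15, 15, 15]
}}

```text
time_s: 10.1
eef_pos: [578.2, 29.7, 248.5]
orientation: [-3.141, -0.0, 2.127]
ft_force: [1.2, -0.3, -5.1]
width: 23.1
finger_force: 80.7
```

>>> {"fn": "servo_tool", "kwargs": {
  "linear": [
    [0, 0, 0.001],
    [0, 0, 0]
  ],
  "angular": [
    [0, 0, 0],
    [0, 0, 0]
  ],
  "fingers": [15, 15]
}}

```text
time_s: 10.3
eef_pos: [578.2, 29.6, 247.9]
orientation: [-3.141, 0.0, 2.127]
ft_force: [-0.1, 0.1, -5.0]
width: 22.8
finger_force: 80.7
```

>>> {"fn": "servo_tool", "kwargs": {
  "linear": [
    [0, 0, 0.0007],
    [0, 0, 0]
  ],
  "angular": [
    [0, 0, 0],
    [0, 0, 0]
  ],
  "fingers": [15, 15]
}}

```text
time_s: 10.5
eef_pos: [578.2, 29.7, 247.8]
orientation: [3.141, 0.0, 2.127]
ft_force: [-1.9, 0.2, -0.9]
width: 22.8
finger_force: 81.2
```

>>> {"fn": "servo_tool", "kwargs": {
  "linear": [
    [0, 0, 0.0007],
    [0, 0, 0]
  ],
  "angular": [
    [0, 0, 0],
    [0, 0, 0]
  ],
  "fingers": [15, 15]
}}

```text
time_s: 10.7
eef_pos: [578.2, 29.6, 247.7]
orientation: [3.141, 0.001, 2.127]
ft_force: [-4.6, 0.6, 2.1]
width: 22.9
finger_force: 81.7
```

Seated: contact at TCP height 247.7, where 247.4 was expected. Letting go, rising and moving over to the knob.

>>> {"fn": "servo_tool", "kwargs": {
  "linear": [
    [0, 0, -0.001],
    [0, 0, 0],
    [0, 0, 0],
    [0, 0, 0],
    [0, 0, -0.02],
    [0, 0, -0.03],
    [0, 0, -0.025],
    [0, 0, 0]
  ],
  "angular": [
    [0, 0, 0],
    [0, 0, 0],
    [0, 0, 0],
    [0, 0, 0],
    [0, 0, 0],
    [0, 0, 0],
    [0, 0, 0],
    [0, 0, 0]
  ],
  "fingers": [15, 60, 60, 60, 60, 60, 60, 60]
}}

```text
time_s: 11.5
eef_pos: [579.9, 29.7, 327.6]
orientation: [3.133, 0.005, 2.127]
ft_force: [0.3, 0.7, 0.3]
width: 51.1
finger_force: 0.0
```

>>> {"fn": "servo_tool", "kwargs": {
  "linear": [
    [-0.025, 0, 0],
    [-0.03, 0, 0],
    [-0.024, 0, 0],
    [0, 0, 0],
    [0, 0, 0]
  ],
  "angular": [
    [0, 0, 0],
    [0, 0, 0],
    [0, 0, 0],
    [0, 0, 0],
    [0, 0, 0]
  ],
  "fingers": [60, 60, 60, 60, 60]
}}

```text
time_s: 12.0
eef_pos: [619.9, -37.5, 320.9]
orientation: [-3.14, -0.002, 2.126]
ft_force: [-0.1, -0.8, 0.0]
width: 51.6
finger_force: 0.0
```

```bash
python3 - <<'E'
from h import *
s,p,d,c=snap("wrist"); cv2.imwrite("pics/i.png",p); np.savez("w3",p=p,d=d)
print(s["eef_pos"],s["orientation"],s["ft_force"])
P0=s["eef_pos"]; Rt=R.from_euler("xyz",s["orientation"]).as_matrix()
for k,z in(("r",298),("y",276)):
    for ce,st,m in blobs(p,k):
        w=wray(*ce,c,s,z); print(k,ce,st,w.round(1),"tool",(Rt.T@(w-P0)).round(1))
E
```

```text
[619.91133202 -37.51784651 320.89932599] [-3.14021075e+00 -2.00339763e-03  2.12606887e+00] [-0.12593073 -0.7892982   0.0300496 ]
r [251.5 103.3] [139, 0, 234, 230, 16381] [578.9  28.7 298. ] tool [77.8  0.1 23.1]
r [251.7 224.2] [233, 194, 38, 56, 1419] [616.5 -31.7 298. ] tool [ 6.7  0.2 22.9]
r [295.6 203.1] [284, 201, 25, 6, 55] [631.5  -6.6 298. ] tool [20.1 26.2 22.9]
r [112.7 225.1] [106, 216, 17, 18, 129] [540.3 -81.6 298. ] tool [  4.5 -90.9  23. ]
r [300.8 240. ] [283, 221, 45, 47, 949] [648.2 -24.9 298. ] tool [-4.2 30.7 22.8]
r [  5.2 379. ] [0, 373, 14, 11, 87] [ 458.2 -420.3  298. ] tool [-240.1 -339.2   22.9]
y [251.5  99.5] [233, 80, 38, 40, 1515] [577.5  30.9 276. ] tool [80.4  0.1 45.1]
y [449.6 119.4] [424, 100, 43, 43, 1136] [703.  103.6 276. ] tool [ 76.1 145.1  44.9]
y [ 85.4 204.6] [78, 197, 18, 18, 174] [508.4 -93.9 276. ] tool [  10.8 -124.4   45.1]
y [298.6 214.2] [282, 205, 39, 27, 450] [644.7 -16.6 276. ] tool [ 4.6 32.1 44.9]
y [ 61.8 296.3] [55, 287, 17, 21, 188] [ 512.6 -198.   276. ] tool [ -79.9 -175.7   45. ]
```

View pics/i.png

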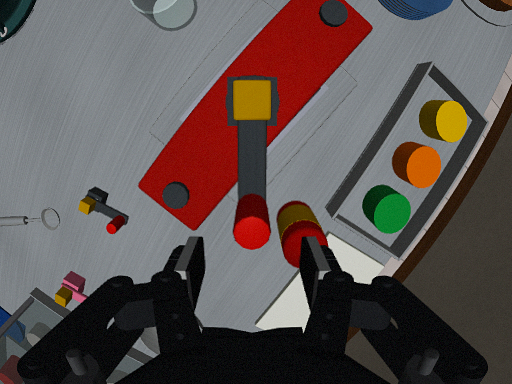

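The wrist view shows the crank seated on the collar (block at (251,99)) and the knob right under the tool. Going down to grip the knob.

>>> {"fn": "servo_tool", "kwargs": {
  "linear": [
    [0, 0, 0.025],
    [0, 0, 0.025],
    [0, 0, 0.012],
    [0, 0, 0],
    [0, 0, 0],
    [0, 0, 0],
    [0, 0, 0],
    [0, 0, 0]
  ],
  "angular": [
    [0, 0, 0],
    [0, 0, 0],
    [0, 0, 0],
    [0, 0, 0],
    [0, 0, 0],
    [0, 0, 0],
    [0, 0, 0],
    [0, 0, 0]
  ],
  "fingers": [60, 60, 60, 60, 15, 15, 15, 15],
  "force": 50
}}

```text
time_s: 12.85
eef_pos: [620.7, -37.5, 262.2]
orientation: [3.139, 0.002, 2.127]
ft_force: [0.9, -1.0, 3.1]
width: 22.9
finger_force: 48.9
```

>>> {"fn": "servo_tool", "kwargs": {
  "linear": [
    [0, 0, 0],
    [0, 0, 0]
  ],
  "angular": [
    [0, 0, 0],
    [0, 0, 0]
  ],
  "fingers": [15, 15]
}}

```text
time_s: 13.05
eef_pos: [620.7, -37.7, 262.0]
orientation: [3.139, 0.002, 2.126]
ft_force: [1.1, -1.1, 5.3]
width: 22.5
finger_force: 49.2
```

>>> {"fn": "servo_tool", "kwargs": {
  "linear": [
    [0, 0, -0.002],
    [0.0027, -0.0207, 0],
    [0.008, -0.0193, 0],
    [0.0127, -0.0166, 0],
    [0.0166, -0.0127, 0],
    [0.0193, -0.008, 0],
    [0.0207, -0.0027, 0]
  ],
  "angular": [
    [0, 0, 0],
    [0, 0, 0],
    [0, 0, 0],
    [0, 0, 0],
    [0, 0, 0],
    [0, 0, 0],
    [0, 0, 0]
  ],
  "fingers": [15, 15, 15, 15, 15, 15, 15]
}}

```text
time_s: 13.75
eef_pos: [509.5, -11.9, 262.4]
orientation: [3.141, 0.001, 2.125]
ft_force: [4.5, 0.3, -0.3]
width: 23.1
finger_force: 49.5
```

>>> {"fn": "servo_tool", "kwargs": {
  "linear": [
    [0.0207, 0.0027, 0],
    [0.0193, 0.008, 0],
    [0.0166, 0.0127, 0],
    [0.0127, 0.0166, 0],
    [0.008, 0.0193, 0],
    [0.0027, 0.0207, 0]
  ],
  "angular": [
    [0, 0, 0],
    [0, 0, 0],
    [0, 0, 0],
    [0, 0, 0],
    [0, 0, 0],
    [0, 0, 0]
  ],
  "fingers": [15, 15, 15, 15, 15, 15]
}}

```text
time_s: 14.35
eef_pos: [535.0, 98.8, 262.3]
orientation: [-3.139, 0.001, 2.127]
ft_force: [0.1, -4.7, 0.7]
width: 23.0
finger_force: 49.7
```

>>> {"fn": "servo_tool", "kwargs": {
  "linear": [
    [-0.0027, 0.0207, 0],
    [-0.008, 0.0193, 0],
    [-0.0127, 0.0166, 0],
    [-0.0166, 0.0127, 0],
    [-0.0193, 0.008, 0],
    [-0.0207, 0.0027, 0]
  ],
  "angular": [
    [0, 0, 0],
    [0, 0, 0],
    [0, 0, 0],
    [0, 0, 0],
    [0, 0, 0],
    [0, 0, 0]
  ],
  "fingers": [15, 15, 15, 15, 15, 15]
}}

```text
time_s: 14.95
eef_pos: [645.7, 73.5, 262.2]
orientation: [-3.14, -0.002, 2.128]
ft_force: [-2.6, 0.3, 2.2]
width: 22.8
finger_force: 50.1
```

>>> {"fn": "servo_tool", "kwargs": {
  "linear": [
    [-0.0207, -0.0027, 0],
    [-0.0193, -0.008, 0],
    [-0.0166, -0.0127, 0],
    [-0.0127, -0.0166, 0],
    [-0.008, -0.0193, 0],
    [-0.0027, -0.0207, 0]
  ],
  "angular": [
    [0, 0, 0],
    [0, 0, 0],
    [0, 0, 0],
    [0, 0, 0],
    [0, 0, 0],
    [0, 0, 0]
  ],
  "fingers": [15, 15, 15, 15, 15, 15]
}}

```text
time_s: 15.55
eef_pos: [619.9, -38.0, 262.1]
orientation: [3.14, -0.001, 2.127]
ft_force: [0.6, 3.8, 1.4]
width: 23.0
finger_force: 49.8
```

>>> {"fn": "servo_tool", "kwargs": {
  "linear": [
    [0.0027, -0.0207, 0],
    [0.008, -0.0193, 0],
    [0.0127, -0.0166, 0],
    [0.0166, -0.0127, 0],
    [0.0193, -0.008, 0],
    [0.0207, -0.0027, 0]
  ],
  "angular": [
    [0, 0, 0],
    [0, 0, 0],
    [0, 0, 0],
    [0, 0, 0],
    [0, 0, 0],
    [0, 0, 0]
  ],
  "fingers": [15, 15, 15, 15, 15, 15]
}}

```text
time_s: 16.15
eef_pos: [510.2, -13.1, 262.5]
orientation: [3.14, 0.004, 2.124]
ft_force: [7.1, -0.7, -1.0]
width: 22.5
finger_force: 50.1
```

>>> {"fn": "servo_tool", "kwargs": {
  "linear": [
    [0.0207, 0.0027, 0],
    [0.0193, 0.008, 0],
    [0.0166, 0.0127, 0]
  ],
  "angular": [
    [0, 0, 0],
    [0, 0, 0],
    [0, 0, 0]
  ],
  "fingers": [15, 15, 15]
}}

```text
time_s: 16.45
eef_pos: [498.8, 45.5, 262.6]
orientation: [-3.137, 0.006, 2.123]
ft_force: [0.1, -10.4, 1.3]
width: 23.0
finger_force: 50.3
```

>>> {"fn": "servo_tool", "kwargs": {
  "linear": [
    [0.0035, 0.0039, 0],
    [0.0034, 0.004, 0],
    [0.003, 0.0043, 0],
    [0.0028, 0.0044, 0]
  ],
  "angular": [
    [0, 0, 0],
    [0, 0, 0],
    [0, 0, 0],
    [0, 0, 0]
  ],
  "fingers": [15, 15, 15, 15]
}}

```text
time_s: 16.85
eef_pos: [505.1, 64.8, 262.6]
orientation: [-3.133, 0.003, 2.123]
ft_force: [-6.7, -8.2, 6.1]
width: 23.0
finger_force: 50.4
```

>>> {"fn": "servo_tool", "kwargs": {
  "linear": [
    [0.0023, 0.0047, 0],
    [0.0021, 0.0048, 0],
    [0.0019, 0.0049, 0],
    [0.0017, 0.0049, 0]
  ],
  "angular": [
    [0, 0, 0],
    [0, 0, 0],
    [0, 0, 0],
    [0, 0, 0]
  ],
  "fingers": [15, 15, 15, 15]
}}

```text
time_s: 17.25
eef_pos: [516.2, 82.1, 262.6]
orientation: [-3.131, 0.001, 2.124]
ft_force: [-10.3, -6.9, 6.8]
width: 22.7
finger_force: 50.6
```

The handle force is about 12 N, which is firm. Letting go and backing off.

>>> {"fn": "servo_tool", "kwargs": {
  "linear": [
    [-0.0005, -0.001, 0],
    [0, 0, 0],
    [0, 0, 0],
    [0, 0, 0],
    [0, 0, -0.02],
    [0, 0, -0.03],
    [0, 0, -0.03],
    [0, 0, -0.03]
  ],
  "angular": [
    [0, 0, 0],
    [0, 0, 0],
    [0, 0, 0],
    [0, 0, 0],
    [0, 0, 0],
    [0, 0, 0],
    [0, 0, 0],
    [0, 0, 0]
  ],
  "fingers": [15, 60, 60, 60, 60, 60, 60, 60]
}}

```text
time_s: 18.05
eef_pos: [518.8, 84.5, 373.0]
orientation: [-3.141, -0.001, 2.127]
ft_force: [0.2, 0.3, -0.1]
width: 51.5
finger_force: 0.0
```

>>> {"fn": "servo_tool", "kwargs": {
  "linear": [
    [0.02, 0, -0.01],
    [0.03, 0, 0],
    [0.03, 0, 0],
    [0, 0, 0],
    [0, 0, 0]
  ],
  "angular": [
    [0, 0, 0],
    [0, 0, 0],
    [0, 0, 0],
    [0, 0, 0],
    [0, 0, 0]
  ],
  "fingers": [60, 60, 60, 60, 60]
}}

```text
time_s: 18.55
eef_pos: [476.6, 152.6, 382.3]
orientation: [3.141, 0.0, 2.128]
ft_force: [-0.3, -0.7, -0.8]
width: 50.9
finger_force: 0.0
```

```bash
python3 - <<'E'
from h import *
s,p,d,c=snap("side"); a=cv2.resize(p[120:250,220:350],None,fx=4,fy=4,interpolation=2); print(s["eef_pos"],s["ft_force"])
P=pts(d,c)
for k in "yr":
    for ce,st,m in blobs(p,k):
        q=P[m&(d>0)]
        if len(q) and abs(np.median(q[:,0])-577)<130 and abs(np.median(q[:,1])-31)<130: print(k,ce,np.median(q,0).round(),np.percentile(q[:,2],95).round())
cv2.imwrite("pics/j.png",a)
E
```

```text
[476.58600494 152.63168728 382.29686423] [-0.27199992 -0.66763579 -0.75694618]
y [282.  165.6] [586.  24. 268.] 279.0
y [305.3 191.8] [607. 130. 126.] 129.0
y [281.  204.9] [589.  21. 131.] 138.0
y [252.8 222.5] [568. -93. 123.] 128.0
r [274.  149.2] [522.  73. 277.] 299.0
r [277.8 189.3] [590.  -5. 196.] 199.0
```

View pics/j.png

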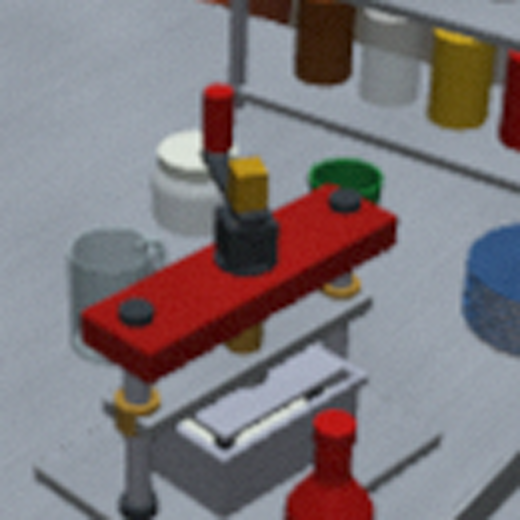

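The side view shows the crank seated on the collar (hub at about (245,240)). The guide bar and foot are down on the lid, and the robot is clear.

```bash
python3 -c "from station import *; print(hand_in())"
```

```text
the job is handed in; nothing more can be done
None
```

The crank is fully home on the shaft and wound about 1.46 turns clockwise, until the handle took about 12 N (firm). I let go, moved the arm clear and handed the job in at about 19 s; the hand-in call returned no verdict.

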